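Click the filler cap onto the wash-buffer tank

ROBOT

A 6-joint arm with a two-finger parallel gripper is mounted at the origin on the work surface. World frame = base frame: x ahead of the robot, y to its left, z up, the work surface at z = 0. Lengths are in m, angles in rad, forces in N, time in s.
With the tool pointing down it reaches from about 0.325 to 0.775 m from the base axis. Payload 9.3 kg.
Tool frame: the origin (TCP) lies midway between the tips of the shut fingers; the grasp point (between the pads) lies r.grip_point_offset behind it (r.grip_point_offset is the distance from the TCP to the grasp point, in m); z points along the fingers, y is the line along which they close (so a half turn about z gives the same grasp; the last joint's range is limited). The gripper opens to 85 mm and grips with 20 to 120 N. Pads are 22 mm wide; open, the fingers measure 114 mm over their backs; the gripper's body (76 mm by 85 mm) begins 54 mm behind the grasp point. The pads swing forward as they close: fully open they stand 13 mm farther back than shut.
Start: joints at [-1.458, 0.259, 0.021, 1.334, 0, 1.418], TCP at [0.144, -0.531, 0.192] pointing down, gripper open.
Joint ranges: [-3.04, 3.04], [-0.91, 1.82], [-1.04, 1.36], [-1.92, 1.95], [-1.52, 1.45], [-3.14, 3.14]. Speed limits (rad/s): [2.22, 2.22, 2.79, 3.14, 3.14, 3.14].

INTERFACE

Orientations are given as a unit quaternion [x, y, z, w].
In Python, from bench import r gives the robot as it stands. The module is installed in compiled form; this text tells all that it offers.
- The arm moves only by the tool step_arm, never from a script. Its argument "commands" is text: rows parted by semicolons, each of 5 numbers parted by spaces: the opening, from 0 (shut) to 1 (fully open), then the shift along the tool's x, y, z in mm, then the turn about the tool's z in rad. In form: jaw x y z yaw; .... A call has 1 to 5 rows; each row shifts and turns the commanded pose from where the row before left it, along the tool's axes as they then stand; what a row does not reach is not made up. A row lasts 1/12 s, in which the tool goes at most 41.7 mm and 7.16 degrees, less where a joint would pass 70% of its speed; a pose out of reach is approached as far as the arm can. A call is refused whole if a number of a shift passes 41.7 or a number of a turn 0.125, either way. A call with a gripper value outside its range is refused whole. The fingers move at their own pace and stop on an object; "squeeze" is the grip in N (left out, the last holds). Time passes only in rows, so rows that do not move let the fingers close. It gives the time, the measured TCP pose, the force, the opening and the grip force at its end, in the units of the state.
- r.state(): the state, without advancing time (a new reading comes with each control period).
- r.camera(name): name is "scene" or "side" or "wrist"; returns the picture (400x640x3 uint8, blue, green, red); there is no depth.
- r.camera_model(name): a dict with "K" (3x3 intrinsics, pixels), "cam_to_world" (4x4, takes a point from camera to world coordinates). Camera axes: x right, y down, z forward; pixel columns grow to the right and rows downward; lengths in m; the calibration is good to about 2 mm. The wrist camera is an equidistant fisheye: a pixel r from the principal point sees the ray r / f radians off the axis. A picture is of the moment at which its call begins: read the wrist's pose just before it. camera_model takes no time and is no camera call; for the wrist camera it gives the pose at the moment of the call.
- r.job_done(): hands the job in; it is judged then, once.
The state is a dict: "time_s": time; "joint_pos": joint angles; "qvel": joint speeds; "tau": joint torques, N m; "ee_pos": TCP position; "ee_rot": TCP orientation; "ft_force": force on the tool from outside, world axes, zero at the start; "moment": the same for the moment, N m; "opening": opening from 0.0 (shut) to 1.0 (fully open); "finger_force": force on a finger pad.
Only numpy, scipy, OpenCV 4.12 (cv2) and the standard library are available. Lean on these libraries where they do the work, as an engineer would, in place of code of your own. Each camera call takes 0.05 s, during which the arm holds its last target. There are 200 camera calls.

TASK

The analyser's wash-buffer tank has just been refilled: take the filler cap from the bench, set it in the tank's filler neck so that it drops in and sits flat on the rim, and turn it clockwise to its stop and on until the ratchet clicks. One click is enough and three are the most it should get; feel your way in and do not force the plastic neck. Let go of the cap and leave the tube rack, the jar and the vial where they stand.

Things in the scene. Friction and masses are not known exactly. Their poses are not given: they have to be found in the camera images.
- neck (a point): Centre of the rim of the filler neck, a 54 mm plastic tube 24 mm high on the fixed tank. z up. Bore 34 mm; two slots in the 4 mm thick rim, each 72 deg wide, lie along +x and -x; 10 deg of play either side of a lug. Once dropped in, the lugs turn about 58 deg clockwise (seen from above) under the rim to a stop; they cannot turn counter-clockwise.
- cap_grip (a point): Centre of the cap's grip bar: 50 mm long (x), 15 mm wide (y), 24 mm high; z up. Cap: 60 mm round shell, its top 12 mm below this point. Seal face 28 mm below, lugs' underside 38 mm, foot of the 31 mm tapered plug 46 mm; it stands on this foot. Two lugs under the seal lie along the bar or up to 45 deg off it either way, differing each time: not seen from above. About 0.2 kg.
- cap_ratchet (a joint): How far (rad) the cap's grip has slipped clockwise on the plug and lugs; 0 at the start. One click each 0.349 rad (18 teeth). The slip torque climbs from 0.1 to 0.2-0.35 N m and drops suddenly at each click, which is whole some 0.05 rad further on. Driven counter-clockwise it does not slip. The cap turns freely (under 0.1 N m) until the lugs meet the stop.
- tube_rack: Blue rack of capped tubes, 210 x 75 x 100 mm, loose; origin under its centre, x along it. Leave it alone.
- specimen_jar: Lidded specimen jar, 56 mm across, 65 mm high, loose; origin under its centre. Leave it alone.
- vial: Small amber vial, 26 mm across, 52 mm high, loose; origin under its centre. Leave it alone.

How it is judged:
On the way, in this order (a step that is already met when the one before it is completed fails the run):
1. the cap has dropped into the neck and sits flat on its rim (z of cap_grip in the frame of neck below 0.0295 m and horizontal distance between cap_grip and neck below 0.005 m and angle between cap_grip's own z axis and vertical below 0.08 rad), for 0.1 s.
2. the ratchet has clicked at least once (value of joint cap_ratchet above 0.28 rad), for 0.1 s.
At the end, for the whole second after the job is handed in: The cap sits flat on the neck's rim (within 1.5 mm of seated height, 4 mm of centred, 0.06 rad of level), its ratchet has clicked one to three times, and it has been let go (z of cap_grip in the frame of neck below 0.0295 m and horizontal distance between cap_grip and neck below 0.004 m and angle between cap_grip's own z axis and vertical below 0.06 rad and value of joint cap_ratchet between 0.28 and 1.25 rad); the robot touches nothing.
It fails at once if the ratchet is wound on past its third click (value of joint cap_ratchet above 1.25 rad).
It fails at once if the cap is forced against the tank with more than 40 N (contact force between cap and tank above 40 N).
It fails at once if the tube rack, jar or vial is disturbed (distance of any of tube_rack, specimen_jar, vial from where it was at the start of the episode above 0.02 m).
It also fails if it takes over 69 s, if anything falls off the work surface, if the arm or the gripper's body presses on something with over 40 N, if the wrist force passes 120 N, or if a joint passes its speed limit or range.

## Working session

There is one attempt and no reset: what is moved stays moved. The work goes in short steps, Python scripts to look and compute and a tool call to move; the robot and the scene stay as the last step left them, time stands still between calls to the robot, and variables do not carry over. Pictures are saved under pics/ and viewed, at most 10 in all, crops included, and the job is handed in when it is done.

Besides the shell and the picture viewer there is one more tool, called after ">>>" as name(argument=value, ...) on one line, values as JSON. step_arm: Moves the arm, as the interface text tells. Its arguments: {"type":"object","properties":{"commands":{"type":"string"},"squeeze":{"type":"number"}},"required":["commands"]}

```bash
mkdir -p pics; python3 - <<'E'
from bench import r
import cv2
print(r.state(), r.grip_point_offset)
for n in("scene","side","wrist"):
    print(n,r.camera_model(n)); cv2.imwrite(f"pics/{n}0.png",r.camera(n))
E
```

```text
{'time_s': 0.0, 'joint_pos': array([-1.45758661e+00,  2.59204179e-01,  2.07724155e-02,  1.33368743e+00,
        2.75271501e-05,  1.41823964e+00]), 'qvel': array([-1.29466569e-03,  6.45039277e-04,  1.77479836e-05, -6.71901243e-05,
        1.44512738e-03, -1.61913282e-04]), 'tau': array([ 1.31772969e-03, -5.55645740e+01,  3.44526100e+01,  1.38802396e-02,
       -1.23938449e-06, -1.57631273e-06]), 'ee_pos': array([ 0.14444784, -0.53036222,  0.19166388]), 'ee_rot': array([ 9.91183795e-01,  1.32492437e-01,  2.67727427e-05, -6.61033317e-04]), 'ft_force': array([-0.38668453, -0.35067182,  0.03890487]), 'moment': array([ 0.04518437, -0.01484025, -0.01233486]), 'finger_force': 0.0, 'opening': 0.9990772078584834} 0.0187
scene {'K': array([[366.12672754,   0.        , 315.80500243],
       [  0.        , 366.12672754, 203.16928427],
       [  0.        ,   0.        ,   1.        ]]), 'cam_to_world': array([[-0.32108624,  0.58257683, -0.7466645 ,  1.13165465],
       [ 0.9467727 ,  0.17838193, -0.26795771,  0.0277795 ],
       [-0.0229145 , -0.7929591 , -0.60884382,  0.58088298],
       [ 0.   
[... 205 characters left out ...]
     ]]), 'cam_to_world': array([[-0.87160242, -0.3774312 ,  0.31281771,  0.1926684 ],
       [-0.49012026,  0.68338982, -0.54107346,  0.44701157],
       [-0.00955843, -0.62491923, -0.78063089,  1.02583683],
       [ 0.        ,  0.        ,  0.        ,  1.        ]])}
wrist {'K': array([[309.70691629,   0.        , 318.37634711],
       [  0.        , 309.70691629, 200.77570496],
       [  0.        ,   0.        ,   1.        ]]), 'cam_to_world': array([[ 0.2624686 , -0.93061943, -0.25506413,  0.20866493],
       [-0.96493806, -0.25373146, -0.06719296, -0.51234677],
       [-0.00218672,  0.26375713, -0.96458665,  0.37341051],
       [ 0.        ,  0.        ,  0.        ,  1.        ]])}
```

View pics/scene0.png

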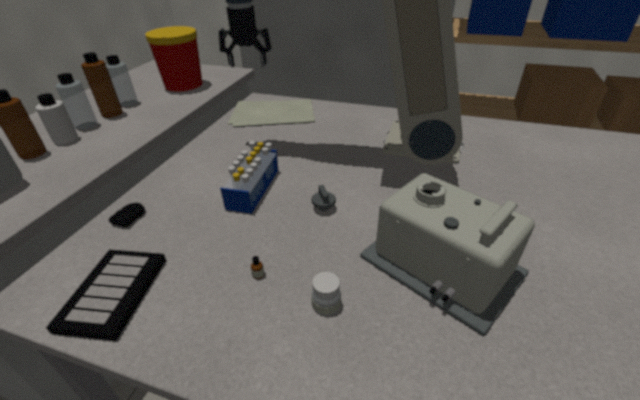

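View pics/side0.png

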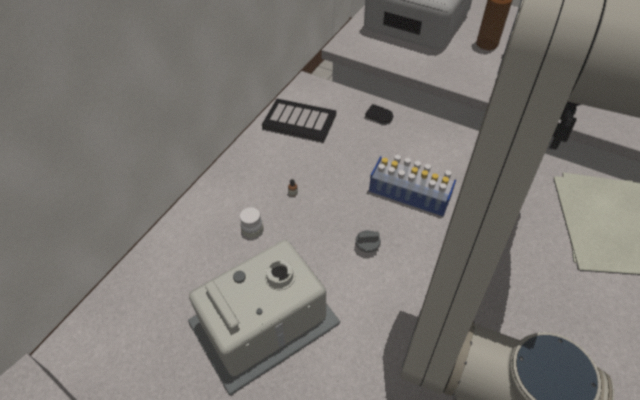

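The cap shows at scene (323,197) and side (368,241), and the neck at scene (431,190) and side (280,272). I'll enlarge these four spots in one mosaic.

```bash
cat > h.py <<'E'
import numpy as np, cv2
from bench import r
def ray(M,u,v):
    K=M["K"];T=M["cam_to_world"];d=T[:3,:3]@np.array([(u-K[0,2])/K[0,0],(v-K[1,2])/K[1,1],1]);return T[:3,3],d/np.linalg.norm(d)
def tri(a,b):
    (p,d),(q,e)=a,b
    s=np.linalg.lstsq(np.c_[d,-e],q-p,rcond=None)[0];A=p+s[0]*d;B=q+s[1]*e
    return (A+B)/2,np.linalg.norm(A-B)
def atz(a,z): p,d=a;return p+d*(z-p[2])/d[2]
E
python3 - <<'E'
import cv2,numpy as np
s=cv2.imread('pics/scene0.png');d=cv2.imread('pics/side0.png')
def c(i,u,v): return cv2.resize(i[v-18:v+19,u-25:u+25],(400,296),interpolation=cv2.INTER_CUBIC)
cv2.imwrite('pics/m.png',np.vstack([np.hstack([c(s,323,197),c(s,431,190)]),np.hstack([c(d,368,240),c(d,279,272)])]))
E
```

```text
(no output)
```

View pics/m.png

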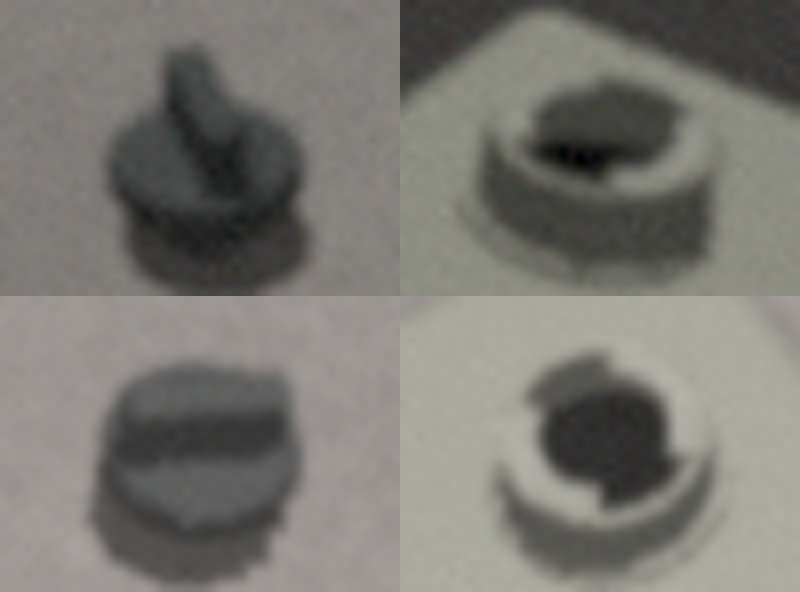

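The mosaic shows the cap's shell top centred near scene (323.6,198.5) and side (368,240), with the bar pointing away from the scene camera. The rim is centred near scene (431,189.5) and side (280,271.4), with slots at the upper left and lower right in the side view.

```bash
python3 - <<'E'
from h import *
S,D,W=[r.camera_model(n) for n in("scene","side","wrist")]
print(tri(ray(S,323.3,198.3),ray(D,367.6,239.5)), atz(ray(S,323.3,198.3),.034),atz(ray(D,367.6,239.5),.034))
p,_=tri(ray(S,431,189.5),ray(D,280,271.4));print(p,_)
for n,(u,v) in {"barS1":(321.6,185.0),"barS2":(326,195)}.items(): print(n,atz(ray(S,u,v),.058))
for n,(u,v) in {"barD1":(358,240.),"barD2":(378,238.)}.items(): print(n,atz(ray(D,u,v),.034))
# slot edges side: local mosaic px -> rim plane
for x,y in [(530,400),(605,355),(605,500),(680,460)]:
    q=atz(ray(D,254+(x-400)/8-.4,254+(y-296)/8-.4),p[2]); v=q-p; print(q,np.hypot(*v[:2]),np.degrees(np.arctan2(v[1],v[0])))
T=W["cam_to_world"];print("yaw/joint",r.state()["joint_pos"][5])
E
```

```text
(array([ 0.43420278, -0.20315187,  0.03283621]), np.float64(0.0023360931790652934)) [ 0.43660969 -0.2014241   0.034     ] [ 0.43391359 -0.20377257  0.034     ]
[0.52135267 0.04279182 0.16995188] 0.0028843292231104834
barS1 [ 0.4153458  -0.21246331  0.058     ]
barS2 [ 0.45254405 -0.18920115  0.058     ]
barD1 [ 0.45378601 -0.1910746   0.034     ]
barD2 [ 0.41357299 -0.22013432  0.034     ]
[0.54524484 0.04171266 0.16995188] 0.023916522703102485 -2.5861808822941312
[0.53574723 0.02110566 0.16995188] 0.02602869018851637 -56.42511327537169
[0.51305159 0.05704558 0.16995188] 0.016494772764251972 120.2155962858684
[0.50271262 0.03817796 0.16995188] 0.019202585745327055 -166.09735663031643
yaw/joint 1.4182118263975136
```

Cap is near (0.435,-0.203) with its bar at about 34°. The neck rim is near (0.521,0.043,0.170) with its slot axis at about -26°. Next I move over the cap at constant height and turn the tool to 214°, which leaves wrist travel for the clockwise sweep.

>>> step_arm(commands="1 33 -22 0 0; 1 33 -22 0 0; 1 33 -22 0 0; 1 33 -22 0 0; 1 33 -22 0 0")

```text
time_s: 0.57
ee_pos: [0.2754, -0.3796, 0.1921]
ee_rot: [0.991, 0.132, -0.0, -0.0]
ft_force: [1.7, -0.1, -0.2]
opening: 1.003
finger_force: 0.0
```

>>> step_arm(commands="1 33 -22 0 0; 1 33 -22 0 0; 1 33 -22 0 0; 1 33 -22 0 0; 1 33 -22 0 0")

```text
time_s: 0.98
ee_pos: [0.4059, -0.2299, 0.1923]
ee_rot: [0.991, 0.132, 0.0, 0.0]
ft_force: [0.6, -0.8, 1.3]
opening: 0.999
finger_force: 0.0
```

>>> step_arm(commands="1 35 -20 0 0; 1 0 0 0 -0.124; 1 0 0 0 -0.124; 1 0 0 0 -0.124; 1 0 0 0 -0.124")

```text
time_s: 1.4
ee_pos: [0.4338, -0.2026, 0.192]
ee_rot: [0.927, 0.375, -0.0, -0.0]
ft_force: [-0.5, -0.4, -0.2]
opening: 0.997
finger_force: 0.0
```

>>> step_arm(commands="1 0 0 0 -0.124; 1 0 0 0 -0.124; 1 0 0 0 -0.124; 1 0 0 0 -0.124; 1 0 0 0 -0.124")

```text
time_s: 1.82
ee_pos: [0.4335, -0.2031, 0.1921]
ee_rot: [0.769, 0.64, -0.0, -0.0]
ft_force: [-0.6, -0.1, -0.2]
opening: 0.996
finger_force: 0.0
```

>>> step_arm(commands="1 0 0 0 -0.124; 1 0 0 0 -0.124; 1 0 0 0 -0.124; 1 0 0 0 -0.124; 1 0 0 0 -0.124")

```text
time_s: 2.23
ee_pos: [0.4335, -0.2031, 0.1921]
ee_rot: [0.537, 0.844, 0.0, -0.0]
ft_force: [0.2, 0.6, -0.0]
opening: 1.001
finger_force: 0.0
```

>>> step_arm(commands="1 0 0 0 -0.124; 1 0 0 0 -0.124; 1 0 0 0 -0.124; 1 0 0 0 -0.124; 1 0 0 0 -0.124")

```text
time_s: 2.65
ee_pos: [0.4335, -0.2031, 0.1921]
ee_rot: [0.254, 0.967, 0.0, -0.0]
ft_force: [0.1, -0.7, 0.3]
opening: 0.999
finger_force: 0.0
```

>>> step_arm(commands="1 0 0 0 -0.124; 1 0 0 0 -0.124; 1 0 0 0 -0.124; 1 0 0 0 -0.124; 1 0 0 0 -0.124")

```text
time_s: 3.07
ee_pos: [0.4335, -0.2031, 0.1921]
ee_rot: [-0.053, 0.999, 0.0, -0.0]
ft_force: [0.2, -0.9, 1.2]
opening: 1.0
finger_force: 0.0
```

>>> step_arm(commands="1 0 0 0 -0.124; 1 0 0 0 -0.124; 1 0 0 0 -0.124; 1 0 0 0 -0.124; 1 0 0 0 0")

```text
time_s: 3.48
ee_pos: [0.4335, -0.2031, 0.1921]
ee_rot: [-0.296, 0.955, 0.0, -0.0]
ft_force: [-0.0, 0.2, -0.9]
opening: 1.0
finger_force: 0.0
```

```bash
python3 - <<'E'
from h import *
from scipy.spatial.transform import Rotation as R
s=r.state();W=r.camera_model("wrist");i=r.camera("wrist");cv2.imwrite("pics/w1.png",i)
np.save("w1.npy",W["cam_to_world"])
x=R.from_quat(s["ee_rot"]).as_matrix()[:,0];print(s["time_s"],s["ee_pos"],s["joint_pos"],np.degrees(np.arctan2(x[1],x[0])))
E
```

```text
3.4833 [ 0.43347433 -0.20314676  0.19208248] [-6.13790258e-01  1.37367862e-01 -1.35693701e-01  1.29823733e+00
  5.01262605e-06 -1.21575299e+00] -145.5100736523691
```

View pics/w1.png

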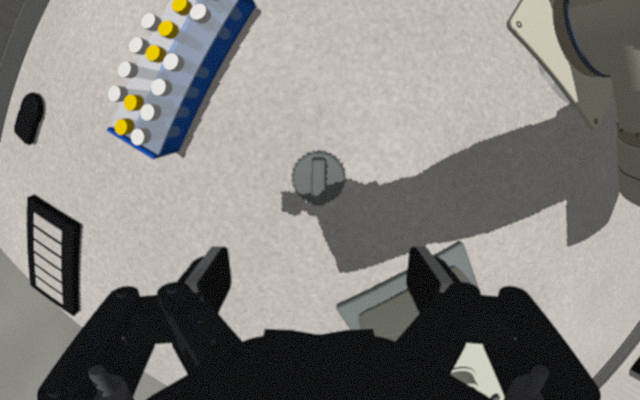

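In the wrist view the cap is at about (319,177) with its bar nearly vertical, so it is aligned with the tool's x. Nothing stands near the fingers. I'll enlarge it to get the centre and angle.

```bash
python3 - <<'E'
import cv2
i=cv2.imread('pics/w1.png')[145:210,285:355]
cv2.imwrite('pics/w1c.png',cv2.resize(i,(560,520),interpolation=cv2.INTER_CUBIC))
E
```

```text
(no output)
```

View pics/w1c.png

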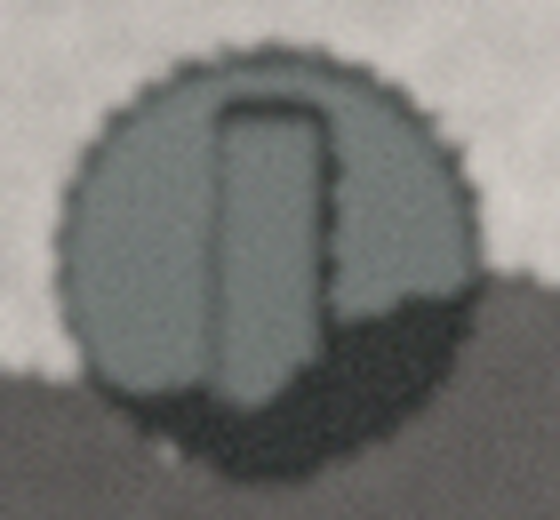

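The shell circle is centred at crop (270,263). The bar's left edge runs from (216,115) to (214,390).

```bash
cat >> h.py <<'E'
def wray(T,u,v,K=r.camera_model("wrist")["K"]):
    a=np.array([u-K[0,2],v-K[1,2]]);rr=np.hypot(*a);t=rr/K[0,0]
    d=np.r_[a/max(rr,1e-9)*np.sin(t),np.cos(t)];return T[:3,3],T[:3,:3]@d
E
python3 - <<'E'
from h import *
from scipy.spatial.transform import Rotation as R
T=np.load("w1.npy");f=lambda x,y,z:atz(wray(T,285+x/8-.45,145+y/8-.45),z)
c=f(270,263,.033);print(c,[np.linalg.norm(f(*a,.033)-f(*b,.033)) for a,b in[((60,263),(480,263)),((270,48),(270,478))]])
a,b=f(216,125,.058),f(214,385,.058);print("bar",np.degrees(np.arctan2(*(a-b)[1::-1])), "mid top",f(268,125,.058),f(268,250,.058))
s=r.state();M=R.from_quat(s["ee_rot"]).as_matrix();print(M.T@(c-s["ee_pos"])*1000)
E
```

```text
[ 0.43292466 -0.20236478  0.033     ] [np.float64(0.05895868946053894), np.float64(0.06160762620375621)]
bar -146.2318105440812 mid top [ 0.41410873 -0.21561706  0.058     ] [ 0.42760588 -0.20635249  0.058     ]
[2.65776185e-03 9.29586769e-01 1.59121517e+02]
```

>>> step_arm(commands="1 0 1 36 0; 1 0 0 36 0; 1 0 0 36 0; 1 0 0 30 0; 1 0 0 15 0.012", squeeze=60)

```text
time_s: 3.95
ee_pos: [0.4313, -0.2012, 0.0359]
ee_rot: [-0.286, 0.958, 0.002, -0.001]
ft_force: [0.2, 0.6, 0.3]
opening: 1.0
finger_force: 0.0
```

>>> step_arm(commands="1 0 0 0 0; 0 0 0 0 0; 0 0 0 0 0; 0 0 0 0 0; 0 0 0 0 0")

```text
time_s: 4.37
ee_pos: [0.4338, -0.2029, 0.0405]
ee_rot: [-0.288, 0.958, -0.001, 0.001]
ft_force: [-0.1, -0.3, -0.7]
opening: 0.458
finger_force: 0.0
```

>>> step_arm(commands="0 0 0 0 0; 0 0 0 0 0; 0 0 0 0 0; 0 0 0 0 0; 0 0 0 0 0")

```text
time_s: 4.78
ee_pos: [0.433, -0.2024, 0.0394]
ee_rot: [-0.288, 0.958, -0.0, 0.0]
ft_force: [0.9, 0.7, 0.3]
opening: 0.001
finger_force: 0.0
```

The fingers closed fully with no grip, so I'll look before doing anything else.

```bash
python3 - <<'E'
from h import *
s=r.state();print({k:s[k] for k in("time_s","ee_pos","ft_force","opening","finger_force","joint_pos")})
a=r.camera("scene")[130:250,230:390];b=r.camera("side")[180:300,290:450]
np.save("w2.npy",r.camera_model("wrist")["cam_to_world"]);w=r.camera("wrist");cv2.imwrite("pics/w2f.png",w)
q=lambda i:cv2.resize(i,(400,300),interpolation=cv2.INTER_CUBIC)
cv2.imwrite("pics/m2.png",np.vstack([np.hstack([q(a),q(b)]),np.hstack([q(w[120:360,160:480]),q(w)])]))
E
```

```text
{'time_s': 4.7833, 'ee_pos': array([ 0.43303849, -0.2024053 ,  0.03935268]), 'ft_force': array([0.85186815, 0.69103589, 0.30948991]), 'opening': 0.00147578192279923, 'finger_force': 0.0, 'joint_pos': array([-6.13040048e-01,  2.37822486e-01, -4.21793162e-01,  9.11117868e-01,
        1.11074888e-05, -1.19714855e+00])}
```

View pics/m2.png

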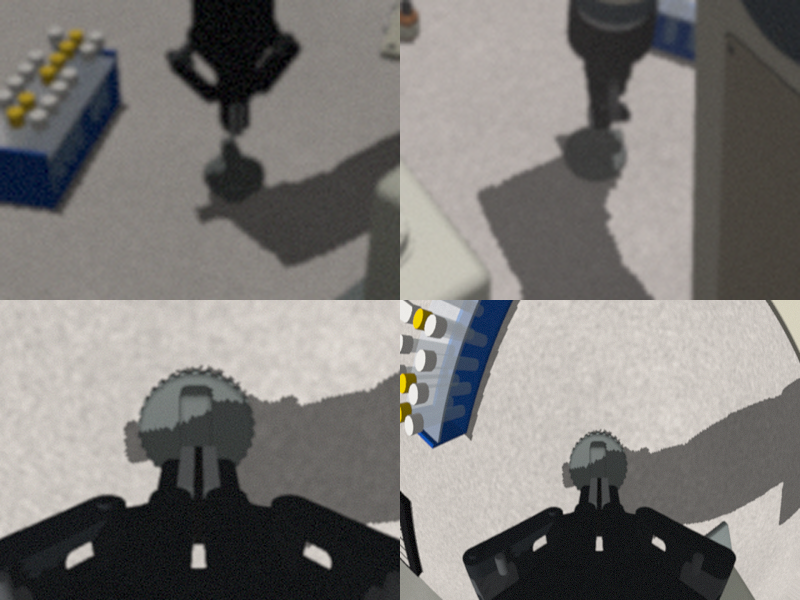

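The shut fingers appear just above the cap or just behind its bar, and the cap hasn't moved. I'll project the TCP into the images to see which.

```bash
python3 - <<'E'
from h import *
from scipy.spatial.transform import Rotation as R
s=r.state();p=s["ee_pos"];M=R.from_quat(s["ee_rot"]).as_matrix()
def pr(n,P):
    m=r.camera_model(n);T=m["cam_to_world"];K=m["K"];c=T[:3,:3].T@(P-T[:3,3])
    if n!="wrist": u=K@c;return (u[:2]/u[2]).round(1)
    t=np.arctan2(np.hypot(*c[:2]),c[2]);return (K[:2,2]+K[0,0]*t*c[:2]/np.hypot(*c[:2])).round(1)
cap=np.array([.433,-.2024,0])
for n in("scene","side","wrist"):
    print(n,"tcp",pr(n,p),"grasp",pr(n,p-.0187*M[:,2]),"shelltop",pr(n,cap+[0,0,.034]),"bartop",pr(n,cap+[0,0,.058]))
print(M.round(3)); m=r.camera_model("wrist")["cam_to_world"];print(M.T@(m[:3,3]-p), (M.T@m[:3,:3]).round(3))
T=np.load("w1.npy");M1=R.from_euler('z',-145.51,degrees=True).as_matrix()@np.diag([1,-1,-1]);print(M1.T@(T[:3,3]-[.43347,-.20315,.19208]))
E
```

```text
scene tcp [323.3 195.7] grasp [323.3 189.6] shelltop [323.4 197.4] bartop [323.3 189.6]
side tcp [367.8 238.8] grasp [368.4 234.4] shelltop [367.7 240.1] bartop [368.4 234.4]
wrist tcp [316.9 226.8] grasp [316.8 238.2] shelltop [317. 224.] bartop [316.8 238.2]
[[-0.834 -0.552 -0.   ]
 [-0.552  0.834  0.   ]
 [ 0.     0.    -1.   ]]
[ 0.06716046  0.00082744 -0.18167247] [[-0.    -0.964 -0.267]
 [ 1.    -0.     0.   ]
 [-0.001 -0.267  0.964]]
[ 0.06710393  0.00073587 -0.18169517]
```

```bash
python3 - <<'E'
from h import *
S,D=r.camera_model("scene"),r.camera_model("side");T=np.load("w2.npy")
a,b,c=ray(S,324,183.5),ray(D,369,230.5),wray(T,319,237)
for x,y in((a,b),(a,c),(b,c)): print(tri(x,y))
i=cv2.imread("pics/w2f.png")[195:275,265:375]
j=r.camera("scene")[165:205,296:351];k=r.camera("side")[210:250,341:396]
q=lambda i,s:cv2.resize(i,s,interpolation=cv2.INTER_CUBIC)
cv2.imwrite("pics/m3.png",np.vstack([np.hstack([q(j,(400,290)),q(k,(400,290))]),q(i,(800,300))*1][:2]))
E
```

```text
(array([ 0.43209054, -0.20083951,  0.07607225]), np.float64(0.0005354208703321669))
(array([ 0.42669349, -0.20368708,  0.07157444]), np.float64(0.0024823551714650803))
(array([ 0.43070839, -0.20453954,  0.06987707]), np.float64(0.005752630965597514))
```

View pics/m3.png

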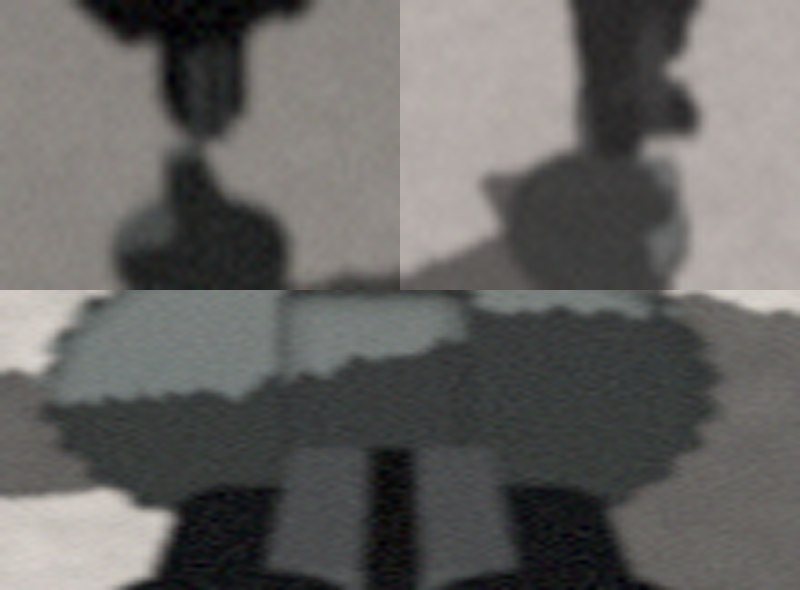

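The three cameras agree that the shut tips are at z ≈ 0.072–0.076. The reported TCP is 0.039, so the real tips are about 35 mm higher than the state says. The x and y agree. The cap measurement is sound: its size and two-camera height both check. I'll trust the pictures, reopen partway, and feel down in small steps while watching the force.

>>> step_arm(commands="0.5 0 0 0 0; 0.5 0 0 0 0; 0.5 0 0 0 0; 0.5 0 0 0 0; 0.5 0 0 0 0")

```text
time_s: 5.45
ee_pos: [0.433, -0.2024, 0.0393]
ee_rot: [-0.288, 0.958, -0.0, 0.0]
ft_force: [0.1, -1.0, -0.2]
opening: 0.501
finger_force: 0.0
```

>>> step_arm(commands="0.5 0 0 8 0; 0.5 0 0 8 0; 0.5 0 0 7 0; 0.5 0 0 4 0; 0.5 0 0 0 0")

```text
time_s: 5.87
ee_pos: [0.4323, -0.2019, 0.0109]
ee_rot: [-0.288, 0.958, 0.001, -0.001]
ft_force: [-0.7, 0.2, 0.1]
opening: 0.496
finger_force: 0.0
```

>>> step_arm(commands="0.5 0 0 0 0; 0.5 0 0 2 0; 0.5 0 0 0 0; 0.5 0 0 2 0; 0.5 0 0 0 0")

```text
time_s: 6.28
ee_pos: [0.433, -0.2024, 0.0082]
ee_rot: [-0.288, 0.958, 0.0, -0.0]
ft_force: [0.5, -0.4, 0.8]
opening: 0.502
finger_force: 0.0
```

>>> step_arm(commands="0 0 0 0 0; 0 0 0 0 0; 0 0 0 0 0; 0 0 0 0 0; 0 0 0 0 0")

```text
time_s: 6.7
ee_pos: [0.4333, -0.2026, 0.0085]
ee_rot: [-0.288, 0.958, -0.0, 0.0]
ft_force: [-0.1, -0.1, 3.1]
opening: 0.154
finger_force: 61.6
```

>>> step_arm(commands="0 0 0 0 0; 0 0 0 0 0; 0 0 0 0 0")

```text
time_s: 6.95
ee_pos: [0.4333, -0.2026, 0.0085]
ee_rot: [-0.288, 0.958, -0.0, 0.0]
ft_force: [0.0, -0.8, 4.4]
opening: 0.151
finger_force: 61.8
```

```bash
python3 - <<'E'
from h import *
s=r.state();print({k:s[k] for k in("time_s","ee_pos","ft_force","opening","finger_force")})
j=r.camera("scene")[165:205,296:351];k=r.camera("side")[210:250,341:396];w=r.camera("wrist")[185:265,265:375]
q=lambda i,s:cv2.resize(i,s,interpolation=cv2.INTER_CUBIC)
cv2.imwrite("pics/m4.png",np.vstack([np.hstack([q(j,(400,290)),q(k,(400,290))]),q(w,(800,300))]))
E
```

```text
{'time_s': 6.95, 'ee_pos': array([ 0.43325938, -0.20262572,  0.00851132]), 'ft_force': array([ 0.02615711, -0.78034647,  4.39843119]), 'opening': 0.15113452009623254, 'finger_force': 61.767579317092896}
```

View pics/m4.png

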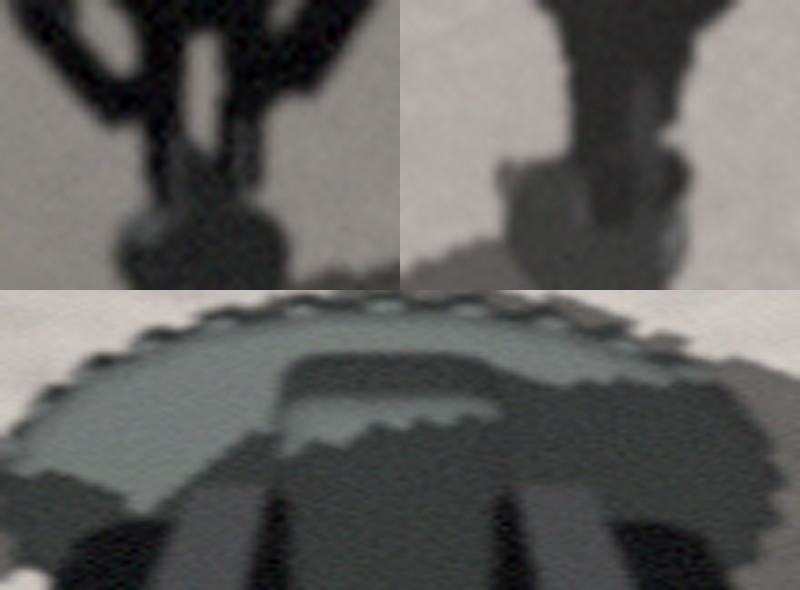

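The bar is now gripped (opening 0.15, 62 N) with the tips down on the shell, so cap_grip sits about 37.5 mm above the reported TCP. I'll lift and go past the neck, so the wrist camera sits over it for a fine measurement.

>>> step_arm(commands="0 0 0 -10 0; 0 0 0 -35 0; 0 0 0 -40 0; 0 0 0 -40 0; 0 0 0 -40 0", squeeze=80)

```text
time_s: 7.52
ee_pos: [0.4322, -0.2017, 0.1745]
ee_rot: [-0.288, 0.958, 0.001, -0.001]
ft_force: [0.7, -0.8, -2.0]
opening: 0.145
finger_force: 81.6
```

>>> step_arm(commands="0 0 0 -40 0; 0 0 0 -37 0; 0 -35 19 0 0; 0 -35 19 0 0; 0 -35 19 0 0")

```text
time_s: 7.93
ee_pos: [0.4894, -0.0961, 0.2504]
ee_rot: [-0.287, 0.958, 0.0, 0.0]
ft_force: [1.0, -0.2, -2.3]
opening: 0.144
finger_force: 81.6
```

>>> step_arm(commands="0 -35 19 0 0; 0 -35 19 0 0; 0 -35 19 0 0; 0 -35 19 0 0; 0 -34 21 0 0")

```text
time_s: 8.35
ee_pos: [0.5811, 0.0819, 0.2493]
ee_rot: [-0.288, 0.958, 0.0, -0.001]
ft_force: [0.3, -0.1, -2.2]
opening: 0.145
finger_force: 81.6
```

>>> step_arm(commands="0 0 0 0 0; 0 0 0 0 0; 0 0 0 0 0")

```text
time_s: 8.6
ee_pos: [0.5804, 0.0801, 0.2493]
ee_rot: [-0.288, 0.958, 0.0, -0.001]
ft_force: [-0.6, 0.1, -1.7]
opening: 0.143
finger_force: 81.6
```

```bash
python3 - <<'E'
from h import *
s=r.state();print({k:s[k] for k in("time_s","ee_pos","ee_rot","ft_force","moment","opening","finger_force","joint_pos")})
np.save("w5.npy",r.camera_model("wrist")["cam_to_world"]);w=r.camera("wrist");cv2.imwrite("pics/w5.png",w)
j=r.camera("scene");d=r.camera("side");cv2.imwrite("pics/s5.png",j);cv2.imwrite("pics/d5.png",d)
E
```

```text
{'time_s': 8.6, 'ee_pos': array([0.58036089, 0.080111  , 0.24932042]), 'ee_rot': array([-2.88419651e-01,  9.57503518e-01,  2.18723227e-04, -1.03399425e-03]), 'ft_force': array([-0.62546321,  0.12147587, -1.70266295]), 'moment': array([0.00081224, 0.04189069, 0.02228504]), 'opening': 0.14301766695244889, 'finger_force': 81.60823345184326, 'joint_pos': array([-5.90494816e-03,  3.15508961e-01,  2.45526154e-01,  1.50291871e+00,
       -1.90026280e-04, -5.91056962e-01])}
```

View pics/w5.png

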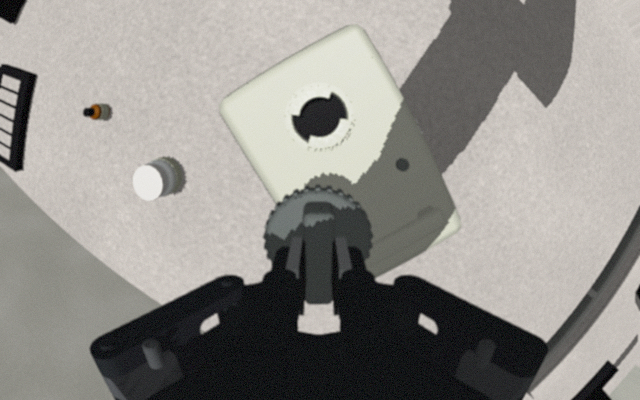

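The wrist view shows the cap held. The neck is fully visible at about (320,117), with the dark bore and slot lobes towards (298,125) and (345,100). The dark blob's centroid and long axis give the centre and slot direction.

```bash
python3 - <<'E'
from h import *
from scipy.spatial.transform import Rotation as R
T=np.load("w5.npy");i=cv2.imread("pics/w5.png");o=i[80:155,275:365];g=cv2.cvtColor(o,cv2.COLOR_BGR2GRAY)
s=r.state();M=R.from_quat(s["ee_rot"]).as_matrix();print("psi",np.degrees(np.arctan2(M[1,0],M[0,0])))
for th in(70,95,120):
    n,l,st,c=cv2.connectedComponentsWithStats((g<th).astype(np.uint8));k=l[37,45]
    ys,xs=np.where(l==k);P=np.array([atz(wray(T,275+x,80+y),.170)for x,y in zip(xs,ys)])[:,:2]
    m=P.mean(0);w,v=np.linalg.eigh(np.cov((P-m).T));q=P-m;a=np.degrees(np.arctan2(v[1,1],v[0,1]))
    an=np.degrees(np.arctan2(q[:,1],q[:,0]));rr=np.hypot(*q.T)
    print(th,len(P),st[k],m,a,"rmax",rr.max(), "mm/px area->",len(P))
    b=np.array([rr[np.abs((an-t+180)%360-180)<5].max() for t in range(-180,180,10)])*1000
    print(b.round(0).astype(int))
pl=l;print("rim diff")
# bright rim outer check: circle by Hough
G=cv2.resize(g,None,fx=4,fy=4,interpolation=cv2.INTER_CUBIC)
print(cv2.HoughCircles(G,cv2.HOUGH_GRADIENT,1.2,400,param1=60,param2=15,minRadius=50,maxRadius=160))
cv2.imwrite("pics/nk.png",G)
E
```

```text
psi -146.61368459384713
70 1518 [  18   14   53   46 1518] [0.52277397 0.04399246] 153.43219469073435 rmax 0.022142979411855477 mm/px area-> 1518
[22 21 16 16 16 16 16 16 16 16 16 16 22 22 22 22 22 22 22 22 16 16 16 16
 16 16 16 16 16 16 22 22 22 22 22 22]
95 1574 [  18   14   54   47 1574] [0.52272539 0.04406799] 153.45928463877254 rmax 0.022553933963266503 mm/px area-> 1574
[22 21 16 16 16 16 16 16 16 16 16 16 22 22 22 23 22 22 22 22 16 16 16 16
 16 16 16 16 16 16 22 22 22 22 22 22]
120 1655 [  17   13   55   48 1655] [0.52275613 0.04407566] 153.93604952526724 rmax 0.022972297897286945 mm/px area-> 1655
[23 23 16 16 17 16 16 16 17 16 16 16 23 23 23 23 23 23 23 22 16 17 17 17
 16 17 16 17 17 16 22 23 23 23 23 23]
rim diff
[[[179.40001 145.8      80.12   ]]]
```

View pics/nk.png

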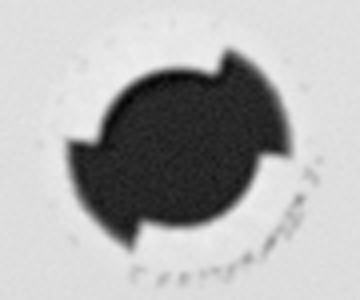

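The centroid fit is clean. The neck is at (0.5227, 0.0440), the slots are at 153.5°, and the bore radius reads 16–17 mm against 17 given. I'll go above it, turn to about 203°, and descend to just above the rim.

>>> step_arm(commands="0 34 1 0 0; 0 34 0.6 0 0; 0 0 0 20 0.085; 0 0 0 25 0.085; 0 0 0 18 0")

```text
time_s: 9.17
ee_pos: [0.5223, 0.0423, 0.1867]
ee_rot: [-0.202, 0.979, -0.0, 0.0]
ft_force: [-0.3, 0.5, -1.2]
opening: 0.146
finger_force: 81.6
```

>>> step_arm(commands="0 0 0 0 0; 0 0 0 0 0; 0 0 0 0 0")

```text
time_s: 9.42
ee_pos: [0.5237, 0.0432, 0.1886]
ee_rot: [-0.205, 0.979, -0.0, 0.001]
ft_force: [0.3, 0.1, -2.1]
opening: 0.143
finger_force: 81.5
```

```bash
cat > st.py <<'E'
from h import *
from scipy.spatial.transform import Rotation as R
s=r.state();M=R.from_quat(s["ee_rot"]).as_matrix()
print("psi",np.degrees(np.arctan2(M[1,0],M[0,0]))%360,"ee",s["ee_pos"],"tool err mm",(M.T@(np.array([.5227,.0440,s["ee_pos"][2]])-s["ee_pos"])*1000).round(2),"F",s["ft_force"].round(2),"M",s["moment"].round(3),"j6",s["joint_pos"][5].round(3),s["time_s"],s["opening"],s["finger_force"])
E
python3 st.py
```

```text
psi 203.7099422859834 ee [0.52365753 0.0432059  0.18864934] tool err mm [ 0.56  1.11 -0.  ] F [ 0.28  0.09 -2.07] M [ 0.013 -0.024  0.062] j6 -0.491 9.4167 0.1429388093867088 81.51733160018921
```

>>> step_arm(commands="0 0.6 1.1 0 0; 0 0 0 3 0; 0 0 0 3 0; 0 0 0 0 0; 0 0 0 0 0")

```text
time_s: 9.83
ee_pos: [0.5222, 0.0446, 0.1812]
ee_rot: [-0.206, 0.979, 0.0, -0.0]
ft_force: [-0.6, -0.2, -1.9]
opening: 0.144
finger_force: 81.5
```

>>> step_arm(commands="0 0 0 2 0; 0 0 0 2 0; 0 0 0 0 0; 0 0 0 0 0")

```text
time_s: 10.17
ee_pos: [0.5222, 0.0446, 0.1771]
ee_rot: [-0.206, 0.979, 0.0, -0.0]
ft_force: [-0.8, -0.2, -2.2]
opening: 0.143
finger_force: 81.5
```

>>> step_arm(commands="0 0 0 2 0; 0 0 0 0 0; 0 0 0 0 0")

```text
time_s: 10.42
ee_pos: [0.5222, 0.0445, 0.1752]
ee_rot: [-0.206, 0.979, 0.0, -0.0]
ft_force: [-0.2, -0.3, -2.3]
opening: 0.146
finger_force: 81.5
```

>>> step_arm(commands="0 -0.2 -0.7 2 0; 0 0 0 0 0; 0 0 0 0 0")

```text
time_s: 10.67
ee_pos: [0.5232, 0.044, 0.1742]
ee_rot: [-0.206, 0.979, -0.0, 0.001]
ft_force: [-1.0, -0.1, 6.0]
opening: 0.144
finger_force: 82.6
```

>>> step_arm(commands="0 0 0 1.5 0; 0 0 0 0 0; 0 0 0 0 0")

```text
time_s: 10.92
ee_pos: [0.5235, 0.044, 0.1738]
ee_rot: [-0.206, 0.979, -0.0, 0.002]
ft_force: [-3.5, 0.7, 14.8]
opening: 0.145
finger_force: 83.8
```

>>> step_arm(commands="0 0 0 1.5 0; 0 0 0 0 0; 0 0 0 0 0")

```text
time_s: 11.17
ee_pos: [0.524, 0.0439, 0.1735]
ee_rot: [-0.206, 0.979, -0.001, 0.003]
ft_force: [-3.9, 0.3, 23.3]
opening: 0.146
finger_force: 84.8
```

>>> step_arm(commands="0 0 0 -2 0; 0 0 0 0 0; 0 0 0 0 0")

```text
time_s: 11.42
ee_pos: [0.5237, 0.0439, 0.174]
ee_rot: [-0.206, 0.979, -0.0, 0.002]
ft_force: [-0.9, 0.7, 11.2]
opening: 0.144
finger_force: 83.3
```

```bash
python3 st.py; python3 - <<'E'
from h import *
T=np.load("w5.npy")
# wrist ray through neck centre as used
P=np.array([.5227,.0440,.170]);w=(T[:3,3],P-T[:3,3])
w=(w[0],w[1]/np.linalg.norm(w[1]))
S,D=r.camera_model("scene"),r.camera_model("side")
d=cv2.cvtColor(cv2.imread("pics/side0.png"),6);s=cv2.cvtColor(cv2.imread("pics/scene0.png"),6)
a,b=ray(S,431,189.5),ray(D,280,271.4)
print("wrist-scene",tri(w,a),"wrist-side",tri(w,b),"scene-side",tri(a,b))
# side dark bore+slots blob centroid
for th in(70,90,110):
    n,l,st,c=cv2.connectedComponentsWithStats((d<th).astype(np.uint8));k=l[272,280];print(th,st[k],c[k],tri(w,ray(D,*c[k])))
E
```

```text
psi 203.73488024173992 ee [0.52366742 0.04394754 0.1739612 ] tool err mm [ 0.86  0.44 -0.  ] F [-0.94  0.72 11.23] M [0.113 0.263 0.009] j6 -0.49 11.4167 0.1438320656592808 83.34671974182129
wrist-scene (array([0.52270182, 0.04403772, 0.17013653]), np.float64(7.575489989207714e-05)) wrist-side (array([0.52158268, 0.04307196, 0.17182983]), np.float64(0.002919710286734642)) scene-side (array([0.52135267, 0.04279182, 0.16995188]), np.float64(0.0028843292231104834))
70 [272 266  16  14 156] [279.79487179 271.78846154] (array([0.52177611, 0.04323732, 0.17048537]), np.float64(0.002399943130334724))
90 [272 263  16  17 199] [279.2160804  270.95477387] (array([0.52214634, 0.043519  , 0.17395851]), np.float64(0.0014983742882051013))
110 [270 262  19  19 236] [279.20762712 270.80932203] (array([0.52213964, 0.04351016, 0.17450837]), np.float64(0.0015244210711440219))
```

The rim triangulates to 0.170–0.174, which fits the lugs resting on the rim (expected TCP about 0.174). So I turn clockwise in small steps under light load and watch z for the drop.

>>> step_arm(commands="0 0.8 0.4 0 0.08; 0 0 0 0 0.08; 0 0 0 0 0; 0 0 0 0 0")

```text
time_s: 11.75
ee_pos: [0.5218, 0.0439, 0.1721]
ee_rot: [-0.128, 0.992, -0.0, -0.0]
ft_force: [0.8, 0.0, -2.0]
opening: 0.149
finger_force: 81.7
```

>>> step_arm(commands="0 0 0 2 0; 0 0 0 0 0; 0 0 0 0 0")

```text
time_s: 12.0
ee_pos: [0.5216, 0.044, 0.1697]
ee_rot: [-0.127, 0.992, 0.0, -0.0]
ft_force: [0.1, -0.5, -2.6]
opening: 0.146
finger_force: 81.5
```

>>> step_arm(commands="0 0 0 1.5 0; 0 0 0 0 0; 0 0 0 0 0")

```text
time_s: 12.25
ee_pos: [0.5216, 0.044, 0.1685]
ee_rot: [-0.127, 0.992, 0.0, -0.0]
ft_force: [-0.4, -0.3, -2.8]
opening: 0.148
finger_force: 81.6
```

```bash
python3 st.py
```

```text
psi 194.58151125723853 ee [0.52164119 0.04401199 0.16852627] tool err mm [-1.02 -0.28 -0.  ] F [-0.42 -0.31 -2.76] M [-0.099 -0.017 -0.075] j6 -0.331 12.25 0.14765378548414712 81.57330751419067
```

>>> step_arm(commands="0 -0.7 -0.2 1.5 0; 0 0 0 0 0; 0 0 0 0 0")

```text
time_s: 12.5
ee_pos: [0.5225, 0.0441, 0.1671]
ee_rot: [-0.127, 0.992, 0.0, -0.0]
ft_force: [0.1, 0.6, -2.3]
opening: 0.148
finger_force: 81.5
```

>>> step_arm(commands="0 0 0 1.5 0; 0 0 0 0 0; 0 0 0 0 0")

```text
time_s: 12.75
ee_pos: [0.5225, 0.044, 0.1658]
ee_rot: [-0.127, 0.992, 0.0, 0.0]
ft_force: [0.0, -1.6, -2.0]
opening: 0.147
finger_force: 81.6
```

>>> step_arm(commands="0 0 0 1.5 0; 0 0 0 0 0; 0 0 0 0 0")

```text
time_s: 13.0
ee_pos: [0.5228, 0.0439, 0.1647]
ee_rot: [-0.127, 0.992, -0.0, 0.0]
ft_force: [-0.3, -0.3, 3.7]
opening: 0.148
finger_force: 82.2
```

Contact came at z ≈ 0.165, which is 9.5 mm below the first and matches the 10 mm lug-to-seal drop. Turning will tell: if the cap is seated it stays at this height, and otherwise it drops further.

>>> step_arm(commands="0 0 0 0.7 0.08; 0 0 0 0 0.08; 0 0 0 0 0; 0 0 0 0 0")

```text
time_s: 13.33
ee_pos: [0.5231, 0.0441, 0.1645]
ee_rot: [-0.047, 0.999, 0.0, 0.001]
ft_force: [-0.9, -0.2, 6.3]
opening: 0.151
finger_force: 82.7
```

```bash
python3 st.py
```

```text
psi 185.36954003463805 ee [0.52306719 0.04407919 0.1645305 ] tool err mm [ 0.37 -0.04 -0.  ] F [-0.89 -0.2   6.31] M [0.186 0.183 0.02 ] j6 -0.17 13.3333 0.15055791726482937 82.73120284080505
```

>>> step_arm(commands="0 0 0 0 0.08; 0 0 0 0 0.08; 0 0 0 0 0; 0 0 0 0 0")

```text
time_s: 13.67
ee_pos: [0.5231, 0.0441, 0.1646]
ee_rot: [0.033, 0.999, 0.0, 0.001]
ft_force: [0.1, -0.6, 6.5]
opening: 0.144
finger_force: 82.7
```

```bash
python3 st.py
```

```text
psi 176.2068402007452 ee [0.5231424  0.04411753 0.16455076] tool err mm [ 0.43 -0.15 -0.  ] F [ 0.05 -0.55  6.46] M [0.209 0.099 0.025] j6 -0.01 13.6667 0.1441857886158573 82.7035117149353
```

>>> step_arm(commands="0 0 0 0 0.08; 0 0 0 0 0.08; 0 0 0 0 0; 0 0 0 0 0")

```text
time_s: 14.0
ee_pos: [0.5232, 0.0441, 0.1645]
ee_rot: [0.113, 0.994, 0.0, 0.001]
ft_force: [0.2, -0.4, 6.2]
opening: 0.145
finger_force: 82.7
```

```bash
python3 st.py
```

```text
psi 167.03685874013433 ee [0.52317069 0.04411324 0.1645356 ] tool err mm [ 0.43 -0.22 -0.  ] F [ 0.16 -0.37  6.19] M [0.207 0.043 0.061] j6 0.15 14.0 0.144790963455152 82.69092321395874
```

>>> step_arm(commands="0 0 0 -1.5 0; 0 0 0 -1.5 0; 0 0 0 0 0; 0 0 0 0 0")

```text
time_s: 14.33
ee_pos: [0.5224, 0.044, 0.1663]
ee_rot: [0.113, 0.994, -0.0, -0.0]
ft_force: [0.3, 0.4, -2.3]
opening: 0.142
finger_force: 81.6
```

```bash
python3 st.py
```

```text
psi 167.06129563889286 ee [0.52240974 0.04397364 0.16633979] tool err mm [-0.28  0.09 -0.  ] F [ 0.33  0.36 -2.32] M [ 0.002 -0.044  0.012] j6 0.15 14.3333 0.142298461542958 81.60536170005798
```

Still ambiguous after 2 mm, so I'll lift a little more.

>>> step_arm(commands="0 0 0 -1.5 0; 0 0 0 0 0; 0 0 0 0 0")

```text
time_s: 14.58
ee_pos: [0.5222, 0.044, 0.1677]
ee_rot: [0.113, 0.994, -0.0, -0.001]
ft_force: [-0.3, -0.2, -5.6]
opening: 0.144
finger_force: 81.1
```

>>> step_arm(commands="0 0 0 -1 0; 0 0 0 0 0; 0 0 0 0 0")

```text
time_s: 14.83
ee_pos: [0.5227, 0.044, 0.1694]
ee_rot: [0.113, 0.994, 0.0, 0.0]
ft_force: [-0.3, 0.5, -2.7]
opening: 0.143
finger_force: 81.6
```

>>> step_arm(commands="0 0 0 -1.5 0; 0 0 0 0 0; 0 0 0 0 0; 0 0 0 0 0")

```text
time_s: 15.17
ee_pos: [0.5227, 0.044, 0.1708]
ee_rot: [0.113, 0.994, 0.0, 0.0]
ft_force: [-0.0, 0.1, -1.4]
opening: 0.146
finger_force: 81.7
```

```bash
python3 st.py
```

```text
psi 167.06452999835687 ee [0.52268711 0.04400438 0.17081772] tool err mm [-0.01 -0.    0.  ] F [-0.04  0.12 -1.42] M [0.104 0.006 0.079] j6 0.15 15.1667 0.1456785271865539 81.67313933372498
```

It lifted free, so the lugs were resting on the rim at z≈0.165 and the first contact was the plug's foot. Seating should therefore come near 0.155. I'll lower back to light contact and carry on the clockwise search.

>>> step_arm(commands="0 0 0 2 0; 0 0 0 2 0; 0 0 0 2.3 0; 0 0 0 0 0; 0 0 0 0 0")

```text
time_s: 15.58
ee_pos: [0.5229, 0.0439, 0.1647]
ee_rot: [0.113, 0.994, 0.0, 0.001]
ft_force: [-1.0, -1.5, 5.3]
opening: 0.147
finger_force: 82.3
```

>>> step_arm(commands="0 0 0 0.5 0.08; 0 0 0 0 0.08; 0 0 0 0 0; 0 0 0 0 0")

```text
time_s: 15.92
ee_pos: [0.5231, 0.044, 0.1646]
ee_rot: [0.192, 0.981, 0.0, 0.001]
ft_force: [-0.9, 0.6, 7.1]
opening: 0.144
finger_force: 82.7
```

```bash
python3 st.py
```

```text
psi 157.86415173478147 ee [0.52309166 0.04403291 0.16455124] tool err mm [ 0.35 -0.18 -0.  ] F [-0.89  0.59  7.08] M [0.14  0.106 0.047] j6 0.31 15.9167 0.14439767087990618 82.74601936340332
```

Contact is at the same height, which confirms it. I continue in steps.

>>> step_arm(commands="0 0 0 0 0.08; 0 0 0 0 0.08; 0 0 0 0 0")

```text
time_s: 16.17
ee_pos: [0.523, 0.0441, 0.1645]
ee_rot: [0.272, 0.962, 0.0, 0.001]
ft_force: [-0.6, 0.4, 6.9]
opening: 0.138
finger_force: 82.7
```

>>> step_arm(commands="0 0 0 0 0.08; 0 0 0 0 0.08; 0 0 0 0 0")

```text
time_s: 16.42
ee_pos: [0.523, 0.0441, 0.1645]
ee_rot: [0.348, 0.938, 0.0, 0.001]
ft_force: [-1.4, 0.0, 6.3]
opening: 0.144
finger_force: 82.7
```

>>> step_arm(commands="0 0 0 0 0.08; 0 0 0 0 0.08; 0 0 0 0 0")

```text
time_s: 16.67
ee_pos: [0.5231, 0.0441, 0.1645]
ee_rot: [0.422, 0.907, 0.0, 0.001]
ft_force: [-0.2, -0.2, 6.6]
opening: 0.145
finger_force: 82.7
```

>>> step_arm(commands="0 0 0 0 0.08; 0 0 0 0 0.08; 0 0 0 0 0")

```text
time_s: 16.92
ee_pos: [0.5232, 0.0441, 0.1645]
ee_rot: [0.493, 0.87, 0.001, 0.001]
ft_force: [1.0, 0.5, 6.2]
opening: 0.146
finger_force: 82.7
```

>>> step_arm(commands="0 0 0 0 0.08; 0 0 0 0 0.08; 0 0 0 0 0")

```text
time_s: 17.17
ee_pos: [0.5233, 0.044, 0.1645]
ee_rot: [0.561, 0.828, 0.001, 0.001]
ft_force: [0.6, 0.8, 6.1]
opening: 0.146
finger_force: 82.7
```

```bash
python3 st.py
```

```text
psi 111.7903595964875 ee [0.52325398 0.04403955 0.16452176] tool err mm [ 0.17 -0.53 -0.  ] F [0.6  0.81 6.06] M [ 0.105 -0.138  0.133] j6 1.114 17.1667 0.14598502538560765 82.68759369850159
```

>>> step_arm(commands="0 0 0 0 0.08; 0 0 0 0 0.08; 0 0 0 0 0")

```text
time_s: 17.42
ee_pos: [0.5233, 0.0439, 0.1646]
ee_rot: [0.625, 0.78, 0.001, 0.001]
ft_force: [0.2, -0.8, 5.2]
opening: 0.141
finger_force: 82.7
```

```bash
python3 st.py
```

```text
psi 102.60386226991423 ee [0.52332381 0.04392222 0.16455807] tool err mm [ 0.21 -0.59 -0.  ] F [ 0.15 -0.8   5.21] M [-0.018 -0.179 -0.003] j6 1.275 17.4167 0.14085056965839202 82.65548944473267
```

There was no drop across the whole range, so the cap is probably off-centre by a millimetre or two. I'll raise the lugs just off the rim and feel the bore walls with the plug to centre it.

>>> step_arm(commands="0 0 0 -1.5 0; 0 0 0 -1.5 0; 0 0 0 0 0; 0 0 0 0 0")

```text
time_s: 17.75
ee_pos: [0.5227, 0.044, 0.1666]
ee_rot: [0.623, 0.782, 0.0, -0.0]
ft_force: [2.6, 0.5, -2.3]
opening: 0.148
finger_force: 81.6
```

>>> step_arm(commands="0 1 0 0 0; 0 0 0 0 0; 0 0 0 0 0")

```text
time_s: 18.0
ee_pos: [0.5225, 0.0449, 0.1666]
ee_rot: [0.623, 0.782, -0.0, 0.0]
ft_force: [4.3, -1.2, -3.9]
opening: 0.152
finger_force: 81.3
```

>>> step_arm(commands="0 1 0 0 0; 0 0 0 0 0; 0 0 0 0 0")

```text
time_s: 18.25
ee_pos: [0.5224, 0.0452, 0.1666]
ee_rot: [0.623, 0.782, -0.001, 0.001]
ft_force: [5.2, -4.1, -5.7]
opening: 0.14
finger_force: 81.1
```

>>> step_arm(commands="0 1 0 0 0; 0 0 0 0 0; 0 0 0 0 0")

```text
time_s: 18.5
ee_pos: [0.5223, 0.0455, 0.1666]
ee_rot: [0.624, 0.782, -0.001, 0.001]
ft_force: [6.3, -6.8, -6.6]
opening: 0.148
finger_force: 81.0
```

```bash
python3 st.py
```

```text
psi 102.84073761037503 ee [0.52230465 0.04545397 0.16657921] tool err mm [-1.51  0.06  0.  ] F [ 6.33 -6.78 -6.62] M [-1.757 -1.358  0.077] j6 1.275 18.5 0.14765747028949083 81.01091980934143
```

>>> step_arm(commands="0 -3 1 0 0; 0 0 0 0 0; 0 0 0 0 0")

```text
time_s: 18.75
ee_pos: [0.5232, 0.0442, 0.1666]
ee_rot: [0.623, 0.782, -0.0, -0.0]
ft_force: [0.6, -1.5, -4.6]
opening: 0.147
finger_force: 81.3
```

>>> step_arm(commands="0 -1 0 0 0; 0 0 0 0 0; 0 0 0 0 0")

```text
time_s: 19.0
ee_pos: [0.5234, 0.0434, 0.1666]
ee_rot: [0.623, 0.782, -0.0, -0.0]
ft_force: [0.6, 0.0, -4.7]
opening: 0.146
finger_force: 81.3
```

>>> step_arm(commands="0 -1 0 0 0; 0 0 0 0 0; 0 0 0 0 0")

```text
time_s: 19.25
ee_pos: [0.5237, 0.0423, 0.1666]
ee_rot: [0.623, 0.782, -0.0, -0.0]
ft_force: [-1.0, 0.6, -5.8]
opening: 0.144
finger_force: 81.2
```

>>> step_arm(commands="0 -1 0 0 0; 0 0 0 0 0; 0 0 0 0 0")

```text
time_s: 19.5
ee_pos: [0.5239, 0.0416, 0.1666]
ee_rot: [0.623, 0.782, 0.0, -0.0]
ft_force: [-0.8, 3.3, -6.4]
opening: 0.14
finger_force: 81.2
```

```bash
python3 st.py
```

```text
psi 102.90258574698 ee [0.52389434 0.04159652 0.16662042] tool err mm [ 2.61 -0.63  0.  ] F [-0.8   3.31 -6.36] M [0.772 0.291 0.009] j6 1.265 19.5 0.1404937729097142 81.16938471794128
```

The steady downward pull of about 4–5 N, with almost no side load, suggests the lugs are now under the rim. I'll re-centre and lift slightly to confirm.

>>> step_arm(commands="0 2 -0.5 0 0; 0 0 0 0 0; 0 0 0 0 0")

```text
time_s: 19.75
ee_pos: [0.5233, 0.043, 0.1667]
ee_rot: [0.623, 0.782, -0.0, 0.0]
ft_force: [-0.2, -0.7, -6.8]
opening: 0.146
finger_force: 80.9
```

>>> step_arm(commands="0 0 0 -1 0; 0 0 0 0 0; 0 0 0 0 0")

```text
time_s: 20.0
ee_pos: [0.5231, 0.043, 0.1669]
ee_rot: [0.623, 0.782, -0.0, -0.0]
ft_force: [2.9, -1.0, -18.6]
opening: 0.143
finger_force: 79.6
```

>>> step_arm(commands="0 0 0 -1 0; 0 0 0 0 0; 0 0 0 0 0")

```text
time_s: 20.25
ee_pos: [0.5229, 0.043, 0.1671]
ee_rot: [0.623, 0.782, -0.001, -0.001]
ft_force: [5.1, -1.2, -27.5]
opening: 0.146
finger_force: 79.1
```

```bash
python3 st.py
```

```text
psi 102.8800867864822 ee [0.52287161 0.04300869 0.16711007] tool err mm [1.   0.05 0.  ] F [  5.1   -1.23 -27.5 ] M [-0.166 -1.331  0.035] j6 1.268 20.25 0.1458953632775184 79.10343647003174
```

The pull rose to 27 N, so the lugs are locked under the rim and z = 0.1646 is the seated height. I press back down lightly, raise the grip, and turn on clockwise in small steps, watching the moment.

>>> step_arm(commands="0 0.4 0 2 0; 0 0 0 2.7 0; 0 0 0 0 0; 0 0 0 0 0", squeeze=110)

```text
time_s: 20.58
ee_pos: [0.5235, 0.0436, 0.1651]
ee_rot: [0.623, 0.782, 0.001, 0.001]
ft_force: [0.7, -0.0, -2.2]
opening: 0.133
finger_force: 113.7
```

```bash
python3 st.py
```

```text
psi 102.89673145923966 ee [0.52351429 0.04356134 0.16514592] tool err mm [ 0.61 -0.7  -0.  ] F [ 0.67 -0.04 -2.25] M [ 0.002 -0.058  0.029] j6 1.269 20.5833 0.1327883576137981 113.65505671827123
```

>>> step_arm(commands="0 0 0 0 0.05; 0 0 0 0 0.03; 0 0 0 0 0")

```text
time_s: 20.83
ee_pos: [0.5236, 0.0435, 0.165]
ee_rot: [0.654, 0.756, 0.001, 0.001]
ft_force: [0.5, 0.4, -0.6]
opening: 0.133
finger_force: 113.8
```

```bash
python3 st.py
```

```text
psi 98.24359822598036 ee [0.52357872 0.04354844 0.16496804] tool err mm [ 0.57 -0.8  -0.  ] F [ 0.55  0.37 -0.61] M [-0.007 -0.17   0.083] j6 1.35 20.8333 0.13334493041576442 113.75863763038069
```

>>> step_arm(commands="0 0 0 0.6 0.04; 0 0 0 0 0.04; 0 0 0 0 0")

```text
time_s: 21.08
ee_pos: [0.5236, 0.0435, 0.1648]
ee_rot: [0.684, 0.73, 0.001, 0.001]
ft_force: [-0.9, -0.4, 6.0]
opening: 0.131
finger_force: 114.7
```

```bash
python3 st.py
```

```text
psi 93.69391280732232 ee [0.5236019  0.04346819 0.16475078] tool err mm [ 0.59 -0.87 -0.  ] F [-0.88 -0.42  6.03] M [0.002 0.176 0.168] j6 1.429 21.0833 0.13133160646471162 114.73719035508111
```

>>> step_arm(commands="0 0 0 0 0.04; 0 0 0 0 0.04; 0 0 0 0 0")

```text
time_s: 21.33
ee_pos: [0.5236, 0.0435, 0.1647]
ee_rot: [0.712, 0.702, 0.001, 0.001]
ft_force: [-0.8, 0.3, 6.6]
opening: 0.132
finger_force: 114.8
```

```bash
python3 st.py
```

```text
psi 89.1322907469795 ee [0.52362849 0.0434821  0.16468678] tool err mm [ 0.5  -0.94 -0.  ] F [-0.83  0.32  6.57] M [0.041 0.185 0.053] j6 1.509 21.3333 0.13247208665455182 114.75534938683268
```

>>> step_arm(commands="0 0 0 0 0.04; 0 0 0 0 0.04; 0 0 0 0 0")

```text
time_s: 21.58
ee_pos: [0.5237, 0.0434, 0.1647]
ee_rot: [0.74, 0.673, 0.001, 0.001]
ft_force: [0.2, -1.4, 4.5]
opening: 0.134
finger_force: 114.7
```

```bash
python3 st.py
```

```text
psi 84.53719137687663 ee [0.52373812 0.0434146  0.16471172] tool err mm [ 0.48 -1.09 -0.  ] F [ 0.24 -1.36  4.55] M [-0.071  0.001 -0.038] j6 1.589 21.5833 0.13445712839254254 114.69537509023212
```

Single moment readings are too noisy, so I'll average over several control periods at each small step to see the torque climb and drop.

```bash
cat > av.py <<'E'
from bench import r
import numpy as np
L=[]
for _ in range(10): s=r.state();L.append(np.r_[s["moment"][2],s["ft_force"][2],s["joint_pos"][5],s["qvel"][5],s["tau"][5]]);r.camera("side")
L=np.array(L);print(s["time_s"],"Mz,Fz,j6,qv6,tau6",L.mean(0).round(4),"sem",(L.std(0)/3)[:1].round(3))
E
python3 av.py
```

```text
22.0333 Mz,Fz,j6,qv6,tau6 [-0.0234  5.62    1.587  -0.0083  0.0851] sem [0.01]
```

>>> step_arm(commands="0 0 0 0 0.05; 0 0 0 0 0; 0 0 0 0 0")

```text
time_s: 22.33
ee_pos: [0.5237, 0.0435, 0.1647]
ee_rot: [0.756, 0.655, 0.001, 0.001]
ft_force: [-1.6, 0.4, 5.1]
opening: 0.128
finger_force: 114.8
```

```bash
python3 av.py
```

```text
22.7833 Mz,Fz,j6,qv6,tau6 [ 4.7400e-02  5.5379e+00  1.6366e+00 -1.4000e-03  5.5000e-02] sem [0.012]
```

>>> step_arm(commands="0 0 0 0 0.05; 0 0 0 0 0; 0 0 0 0 0")

```text
time_s: 23.08
ee_pos: [0.5236, 0.0435, 0.1647]
ee_rot: [0.772, 0.636, 0.001, 0.001]
ft_force: [-1.3, 0.6, 7.1]
opening: 0.129
finger_force: 114.8
```

```bash
python3 av.py
```

```text
23.5333 Mz,Fz,j6,qv6,tau6 [ 8.4000e-02  6.0932e+00  1.6866e+00 -1.2000e-03  1.0280e-01] sem [0.011]
```

>>> step_arm(commands="0 0 0 0 0.05; 0 0 0 0 0; 0 0 0 0 0")

```text
time_s: 23.83
ee_pos: [0.5236, 0.0436, 0.1647]
ee_rot: [0.788, 0.616, 0.001, 0.001]
ft_force: [-0.8, 0.0, 5.4]
opening: 0.13
finger_force: 114.7
```

```bash
python3 av.py
```

```text
24.2833 Mz,Fz,j6,qv6,tau6 [ 1.5420e-01  6.6957e+00  1.7365e+00 -7.0000e-04  1.6610e-01] sem [0.006]
```

>>> step_arm(commands="0 0 0 0 0.05; 0 0 0 0 0; 0 0 0 0 0")

```text
time_s: 24.58
ee_pos: [0.5236, 0.0436, 0.1647]
ee_rot: [0.803, 0.596, 0.001, 0.001]
ft_force: [-0.9, 0.9, 5.0]
opening: 0.133
finger_force: 114.7
```

```bash
python3 av.py; python3 st.py
```

```text
25.0333 Mz,Fz,j6,qv6,tau6 [ 1.7400e-01  5.7203e+00  1.7865e+00 -1.4000e-03  2.0100e-01] sem [0.006]
psi 73.2468151522059 ee [0.52364669 0.04360004 0.16471209] tool err mm [ 0.11 -1.02 -0.  ] F [-1.53  0.78  6.2 ] M [-0.007  0.204  0.154] j6 1.786 25.0833 0.13340497154229544 114.84090154641308
```

The torque is climbing steadily, from -0.02 to 0.17 N m, which is the ratchet loading. I continue until it drops.

>>> step_arm(commands="0 0 0 0 0.04; 0 0 0 0 0; 0 0 0 0 0")

```text
time_s: 25.33
ee_pos: [0.5236, 0.0436, 0.1647]
ee_rot: [0.814, 0.58, 0.001, 0.001]
ft_force: [-1.0, 1.1, 6.6]
opening: 0.128
finger_force: 114.8
```

```bash
python3 av.py
```

```text
25.7833 Mz,Fz,j6,qv6,tau6 [ 1.9570e-01  6.3241e+00  1.8264e+00 -1.2000e-03  2.1960e-01] sem [0.007]
```

>>> step_arm(commands="0 0 0 0 0.04; 0 0 0 0 0; 0 0 0 0 0")

```text
time_s: 26.08
ee_pos: [0.5238, 0.0434, 0.1647]
ee_rot: [0.826, 0.564, 0.001, 0.001]
ft_force: [-0.4, -0.6, 5.5]
opening: 0.135
finger_force: 114.7
```

```bash
python3 av.py
```

```text
26.5333 Mz,Fz,j6,qv6,tau6 [-2.4700e-02  5.6128e+00  1.8667e+00 -7.0000e-04 -1.5200e-02] sem [0.008]
```

The torque fell suddenly from 0.20 to -0.02 N m: a full climb and a click. Now I relieve the preload, open, and rise clear.

>>> step_arm(commands="0 0 0 -1 0; 0 0 0 0 0; 1 0 0 0 0; 1 0 0 0 0; 1 0 0 0 0", squeeze=30)

```text
time_s: 27.0
ee_pos: [0.5231, 0.0435, 0.1644]
ee_rot: [0.826, 0.563, -0.0, -0.0]
ft_force: [-0.7, -0.3, -0.0]
opening: 0.556
finger_force: 0.0
```

>>> step_arm(commands="1 0 0 0 0; 1 0 0 0 0; 1 0 0 0 0; 1 0 0 0 0; 1 0 0 0 0")

```text
time_s: 27.42
ee_pos: [0.5232, 0.0435, 0.1644]
ee_rot: [0.827, 0.563, -0.0, -0.0]
ft_force: [0.2, 0.7, -0.3]
opening: 1.0
finger_force: 0.0
```

>>> step_arm(commands="1 0 0 -5 0; 1 0 0 -15 0; 1 0 0 -30 0; 1 0 0 -40 0; 1 0 0 -40 0")

```text
time_s: 27.83
ee_pos: [0.5224, 0.0436, 0.296]
ee_rot: [0.827, 0.563, -0.0, -0.0]
ft_force: [0.8, -0.3, 0.7]
opening: 1.001
finger_force: 0.0
```

>>> step_arm(commands="1 40 0 0 0; 1 30 0 0 0; 1 0 0 0 0; 1 0 0 0 0")

```text
time_s: 28.17
ee_pos: [0.549, 0.1097, 0.2943]
ee_rot: [0.826, 0.564, -0.0, -0.0]
ft_force: [0.9, 0.7, -0.2]
opening: 1.002
finger_force: 0.0
```

```bash
python3 st.py; python3 - <<'E'
from h import *
# numeric check: dark grey shell disc in scene/side/wrist
S,D=r.camera_model("scene"),r.camera_model("side")
for n,m in(("scene",S),("side",D)):
    i=r.camera(n);cv2.imwrite(f"pics/end_{n}.png",i)
    T=m["cam_to_world"];K=m["K"];c=T[:3,:3].T@(np.array([.5235,.0437,.19])-T[:3,3]);u=(K@c/c[2])[:2].round().astype(int)
    g=cv2.cvtColor(i,6);f=(g[u[1]-16:u[1]+17,u[0]-18:u[0]+19]);print(n,u)
    l=cv2.connectedComponentsWithStats((f<115).astype(np.uint8));k=l[1][16,18];print(l[2][k],l[3][k]+u-[18,16])
E
```

```text
psi 68.64238151483978 ee [0.54897699 0.10973096 0.29432385] tool err mm [-7.079e+01 -5.300e-01  2.000e-02] F [ 0.86  0.73 -0.23] M [-0.023  0.062  0.041] j6 1.991 28.1667 1.0019670528170879 0.0
scene [433 181]
[  0   0  35  33 955] [431.79895288 182.72041885]
side [278 267]
[  4   2  30  31 755] [278.71523179 269.88211921]
```

```bash
python3 -c "
from bench import r
print(r.job_done())"
```

```text
the job is handed in; nothing more can be done
None
```

I set the cap in the neck, turned it until I felt the ratchet click, let go and handed the job in at about 28 s; no verdict came back. One click was clearly felt, and one or two more may have come before I began averaging the torque, so the count is one to three. The state's TCP read about 35 mm below where the cameras showed the fingertips, so I worked from the pictures and contact forces.

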